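# Bolt the sample chamber shut against its spring catch

### The job

Bolt the cream sample chamber shut: press the blue spring catch down with one fingertip and, keeping it held down, push the bolt's orange tab along with the other fingertip until the bolt is fully home in the brass keeper. Only then lift away, so that the catch springs back up and locks the bolt. Nothing is to be grasped; leave the other things standing where they are.

Things in the scene. Friction and masses are not known exactly. Their poses are not given: they have to be found in the camera images.
- chamber: Cream sample chamber, a box 240 (x) x 320 (y) mm, fixed to the bench, yaw up to 0.6 rad; origin at the centre of its underside, its flat deck 85 mm above the bench. Chamber x points from the catch bar to the bolt, y the way the bolt slides home, z up.
- lock_centre (a point): Centre of the lock, on the deck (chamber x = y = 0). On a 3 mm steel plate lie the blue catch bar, along y at x = -28 mm, with a grey rim 13 mm high round it, and, parallel at x = +28 mm, the steel bolt. Two dark guides, 10 mm thick, 19 mm high, stand round the bolt at y = -55 and +55 mm. Axes as the chamber's.
- keeper (a point): Centre of the top of the brass keeper into which the bolt goes: chamber x = +28, y = +90 mm, 19 mm above the deck, 24 mm thick. Axes as the chamber's.
- catch_top (a point): The spring safety catch: a blue bar 24 mm wide (x), 84 mm long (y), pressed straight down anywhere on its top; a fingertip can slide along it while pressing. This point is the centre of its top face, 28 mm above the deck when up. A steel tooth on it stands in the bolt's way.
- catch (a joint): How far the catch is pressed down: 0 up (start), 0.010 m fully down. Spring force 3 N at the top, 7 N at the bottom; it springs back by itself. Its tooth clears the bolt when the catch is down 5.5 mm or more.
- tab_top (a point): The sliding bolt: a steel rod 10 mm thick (top 12 mm above the deck) with an upright orange tab 24 mm wide (x), 8 mm thick (y), its flat faces looking along y, by which it is pushed. This point is the centre of the tab's top, 46 mm above the deck, at chamber y = 0 when drawn back. At that time the nearest guide is 46 mm either side of it.
- bolt (a joint): How far the bolt has slid along chamber +y: 0 drawn back (start), 0.030 m fully home at its stop. Friction about 1.5 N. With the catch up it moves only 1 to 2 mm. Once it is past 28 mm and the catch is let go, the tooth springs up behind it and locks it; let go earlier, the catch stays caught under the bolt.
- sample_jar: Bystander, leave alone: small amber glass sample jar with white lid, 32 mm diameter, 38 mm tall, standing on the chamber's deck; origin at its underside's centre.
- pellet_die: Bystander, leave alone: stepped steel pellet die, 32 mm diameter, 34 mm tall, standing on the chamber's deck; origin at its underside's centre.
- press_knob: Bystander, leave alone: dark blue-grey press knob, 38 mm diameter, 30 mm tall, standing on the chamber's deck; origin at its underside's centre.
- reagent: Bystander, leave alone: white reagent bottle with blue cap, 64 mm diameter, 120 mm tall, on the bench beside the chamber; origin at its underside's centre.
- beaker: Bystander, leave alone: white open beaker, 64 mm diameter, 80 mm tall, on the bench beside the chamber; origin at its underside's centre.
- spatula: Bystander, leave alone: spatula lying on the bench, 160 mm long; origin at its underside's centre.
- tip_box: Bystander, leave alone: blue open divided box, 80 x 110 x 50 mm, on the bench; origin at its underside's centre.

How it is judged:
By the outcome, as a careful person would: the job done as asked, in the order asked, and still so for the second after the job is handed in, with the robot touching nothing.
It also fails if it takes over 32 s, if anything falls off the work surface, if the arm or the gripper's body presses on something with over 40 N, if the wrist force passes 120 N, or if a joint passes its speed limit or range.

### The arm

A 6-joint arm with a two-finger parallel gripper is mounted at the origin on the work surface. World frame = base frame: x ahead of the robot, y to its left, z up, the work surface at z = 0. Lengths are in m, angles in rad, forces in N, time in s.
With the tool pointing down it reaches from about 0.325 to 0.85 m from the base axis. Payload 4.4 kg.
Tool frame: the origin (TCP) lies midway between the tips of the shut fingers; the grasp point (between the pads) lies r.tcp_to_grasp behind it (r.tcp_to_grasp is the distance from the TCP to the grasp point, in m); z points along the fingers, y is the line along which they close (so a half turn about z gives the same grasp; the last joint's range is limited). The gripper opens to 94 mm and grips with 3 to 60 N. Pads are 16 mm wide; open, the fingers measure 119 mm over their backs; the gripper's body (75 mm by 177 mm) begins 78 mm behind the grasp point.
Start: joints at [1.05, 0.207, 1.542, -0, 1.393, -0.15], TCP at [0.208, 0.536, 0.205] pointing down, gripper open.
Joint ranges: [-2.73, 2.73], [-0.86, 2.22], [0.23, 2.46], [-1.11, 4.25], [0.08, 2.63], [-2.82, 2.82]. Speed limits (rad/s): [2.79, 2.79, 3.14, 3.14, 3.14, 3.14].

### API

Orientations are given as a unit quaternion [w, x, y, z].
In Python, from station import r gives the robot as it stands.
- The arm moves only by the tool arm_command, never from a script. Its arguments are lists of equal length, an entry for each row: "linear": the shift along the world's x, y, z in cm, a list of three; "rot": the turn, a rotation vector about the world's x, y, z in degrees, a list of three; "gripper": the gripper command: -1 is fully open, 1 is shut, values between are in proportion. A call has 1 to 8 rows; each row shifts and turns the commanded pose from where the row before left it; what a row does not reach is not made up. A row lasts 1/8 s, in which the tool goes at most 62.5 mm and 10.7 degrees, less where a joint would pass 70% of its speed; a pose out of reach is approached as far as the arm can. A call with a gripper value outside its range is refused whole. The fingers move at their own pace and stop on an object; "newtons" is the grip in N (left out, the last holds). Time passes only in rows, so rows that do not move let the fingers close. It gives the time, the measured TCP pose, the force, the opening and the grip force at its end, in the units of the state.
- r.sense(): the state, without advancing time (a new reading comes with each control period).
- r.get_image(name): name is "side" or "top"; returns the picture (420x560x3 uint8, red, green, blue); there is no depth.
- r.camera_info(name): a dict with "fx", "fy", "cx", "cy" (pixels), "k1" (the pictures are not rectified: a ray, as slopes to the right and down, at radius r is drawn at 1 + k1 r^2 times it, then the intrinsics apply), "R" (3x3) and "t" (3): a world point X has camera coordinates R X + t. Camera axes: x right, y down, z forward; pixel columns grow to the right and rows downward; lengths in m; the calibration is good to about 2 mm. A picture is of the moment at which its call begins. camera_info takes no time and is no camera call.
- r.close_job(): hands the job in; it is judged then, once.
Trained networks look in the newest picture that a camera, given by its name, has taken for a name from the list of things; names that differ only in an ending like _2 or _b are one class to them, and where a whole thing is asked for, a point or a joint stands for the part that bears it (a point fixed in the world has none). Each returns a list of dicts, best first, with "p" (0 to 1); they miss things now and then, are a little off and sometimes report something else, mostly with a low value. They report only what shows in the picture. A call takes as long as a camera call.
- r.trace(camera, label): "pixels" (420x560 bool, what is visible of it) and "centre" ([column, row] in pixels, amid what is visible of it).
The state is a dict: "clock": time; "joint_pos": joint angles; "dq": joint speeds; "joint_torque": joint torques, N m; "eef_pos": TCP position; "tool_rot": TCP orientation; "contact_force": force on the tool from outside, world axes, zero at the start; "moment": the same for the moment, N m; "grip_width": finger opening in m; "gripper_force": force on a finger pad.
Only numpy, scipy, OpenCV 4.12 (cv2) and the standard library are available. Lean on these libraries where they do the work, as an engineer would, in place of code of your own. Each camera call takes 0.05 s, during which the arm holds its last target. There are 200 camera calls.

## Working session

There is one attempt and no reset: what is moved stays moved. The work goes in short steps, Python scripts to look and compute and a tool call to move; the robot and the scene stay as the last step left them, time stands still between calls to the robot, and variables do not carry over. Pictures are saved under pics/ and viewed, at most 10 in all, crops included, and the job is handed in when it is done.

Besides the shell and the picture viewer there is one more tool, called after "Call:" as a command line: name --argument value ..., lists and objects as JSON in quotes. arm_command: Moves the arm, as the interface text tells. Its arguments: {"type":"object","properties":{"linear":{"type":"array","items":{"type":"array","items":{"type":"number"}}},"rot":{"type":"array","items":{"type":"array","items":{"type":"number"}}},"gripper":{"type":"array","items":{"type":"number"}},"newtons":{"type":"number"}},"required":["linear","rot","gripper"]}

```bash
mkdir -p pics; cat > h.py <<'E'
import numpy as np, cv2
from station import r
def cam(n):
    c=r.camera_info(n); return c,np.array(c["R"]),np.array(c["t"])
def back(n,px,z):
    c,R,t=cam(n); d=np.array([(px[0]-c["cx"])/c["fx"],(px[1]-c["cy"])/c["fy"]]); u=d.copy()
    for _ in range(20): u=d/(1+c["k1"]*(u@u))
    w=R.T@np.array([*u,1]); o=-R.T@t
    return o+w*(z-o[2])/w[2]
def proj(n,X):
    c,R,t=cam(n); p=R@np.asarray(X)+t; u=p[:2]/p[2]; u=u*(1+c["k1"]*(u@u))
    return u*[c["fx"],c["fy"]]+[c["cx"],c["cy"]]
def save(n,f):
    im=r.get_image(n); cv2.imwrite("pics/"+f,im[:,:,::-1]); return im
E
python3 - <<'E'
from h import *
for n in("top","side"):
    save(n,n+"0.png"); c,R,t=cam(n); print(n,c["fx"],c["k1"],(-R.T@t).round(3))
    for l in("chamber","catch_top","tab_top","keeper","sample_jar","pellet_die","press_knob"):
        try:
            for d in r.trace(n,l)[:1]:
                m=d["pixels"]; print(l,round(d["p"],2),np.round(d["centre"],1),m.sum(),cv2.minAreaRect(np.argwhere(m)[:,::-1].astype(np.float32)))
        except Exception as e: print(l,e)
print(r.sense(), r.tcp_to_grasp)
E
```

```text
top 525.540206570641 0.029247943688791495 [0.547 0.004 1.494]
chamber 0.79 [273.9 261.8] 10531 ((276.7716369628906, 261.2341003417969), (120.80944061279297, 90.70211791992188), 8.746162414550781)
catch_top 0.74 [273.  270.6] 354 ((275.2049255371094, 271.75408935546875), (29.4484806060791, 21.638233184814453), 39.80557632446289)
tab_top 0.54 [277.7 251.9] 214 ((276.8999938964844, 252.3000030517578), (36.68241500854492, 12.649109840393066), 18.434947967529297)
keeper 0.78 [274.9 261.4] 10432 ((276.39349365234375, 261.28094482421875), (120.29579162597656, 89.98538970947266), 7.765164852142334)
sample_jar 0.65 [293.9 298.1] 112 ((294.5, 299.5), (11.0, 11.0), 90.0)
pellet_die 0.54 [299.3 226.8] 75 ((303.0, 228.5), (11.0, 10.0), 90.0)
press_knob 0.4 [442.2 264.2] 1345 ((444.9811096191406, 263.9339599609375), (31.455564498901367, 44.50481414794922), 74.05460357666016)
side 458.83764750818153 0.04375786766407657 [-0.121 -0.931  0.741]
chamber 0.61 [242.9 247.9] 7070 ((245.410400390625, 243.49356079101562), (90.63789367675781, 111.61461639404297), 67.55724334716797)
catch_top 0.63 [237.  226.
[... 741 characters left out ...]
 1.04950720e+00,  2.06579465e-01,  1.54150290e+00,  1.20930528e-05,
        1.39350920e+00, -1.50477457e-01]), 'dq': array([-3.79431001e-04, -3.46487800e-05, -1.49228434e-03, -9.99638389e-04,
       -4.58777906e-05,  7.87734577e-04]), 'joint_torque': array([ 1.34059952e-03, -3.70830488e+01, -2.81748337e+01,  6.98795496e-02,
        2.70931644e-02,  6.22727248e-05]), 'eef_pos': array([0.20835826, 0.53592083, 0.20545697]), 'tool_rot': array([-5.44084538e-06,  1.84346478e-01,  9.82861321e-01,  2.47249937e-06]), 'contact_force': array([-0.03761046,  0.64905372, -0.12177907]), 'moment': array([-0.02111785, -0.01729049, -0.04112444]), 'gripper_force': 0.0, 'grip_width': 0.09377136183390997} 0.0188
```

View pics/top0.png

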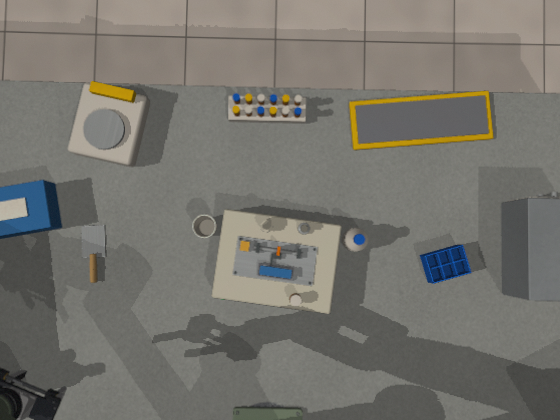

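View pics/side0.png

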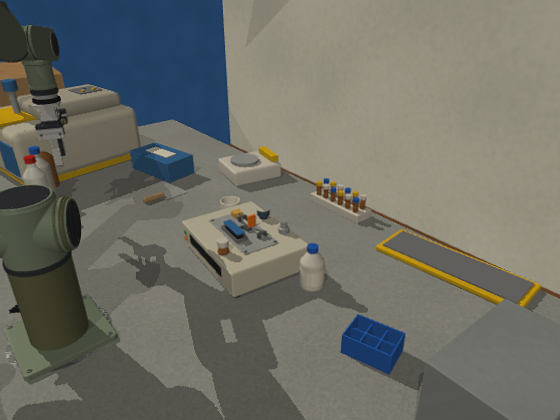

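The chamber is at about (277,261) in the top picture. The blue catch is at (275,271), the orange tab at (278,251) and the brass keeper at (244,245). The jar, die and knob are on the deck at the rim. Next I'll fit the pose from colours and edges.

```bash
python3 - <<'E'
from h import *
t=cv2.imread("pics/top0.png"); s=cv2.imread("pics/side0.png")
def blob(im,lo,hi,box):
    h=cv2.cvtColor(im,cv2.COLOR_BGR2HSV); m=cv2.inRange(h,lo,hi); k=np.zeros_like(m); x0,y0,x1,y1=box; k[y0:y1,x0:x1]=m[y0:y1,x0:x1]; 
    return np.argwhere(k)[:,::-1].astype(np.float32)
for nm,im,box in(("top",t,(235,235,320,285)),("side",s,(210,200,285,255))):
    for l,lo,hi,z in(("blue",(95,120,50),(120,255,255),.113),("orange",(5,180,120),(14,255,255),.131),("brass",(15,140,100),(25,255,255),.104)):
        p=blob(im,lo,hi,box)
        if len(p)>4:
            R=cv2.minAreaRect(p); W=[back(nm,c,z)[:2].round(4).tolist() for c in cv2.boxPoints(R)]
            print(nm,l,len(p),p.mean(0),R,back(nm,p.mean(0),z).round(4),W)
m=(r.trace("top","chamber")[0]["pixels"]).astype(np.uint8)
c=max(cv2.findContours(m,0,2)[0],key=cv2.contourArea)
q=cv2.approxPolyDP(cv2.convexHull(c),8,True)[:,0]; print([(x.tolist(),back("top",x,.085)[:2].round(4).tolist()) for x in q])
a=cv2.resize(t[200:320,205:355],None,fx=5,fy=5,interpolation=2); cv2.imwrite("pics/a.png",a)
b=cv2.resize(s[195:295,170:320],None,fx=5,fy=5,interpolation=2); cv2.imwrite("pics/b.png",b)
E
```

```text
top blue 285 [275.1228 271.5965] ((275.219970703125, 271.4599609375), (31.678386688232422, 9.333809852600098), 8.130102157592773) [ 0.4753 -0.0132  0.113 ] [[0.4685, 0.0291], [0.4926, 0.0262], [0.4828, -0.056], [0.4587, -0.053]]
top orange 15 [278.06668 251.4    ] ((278.0, 251.5), (7.0, 2.0), 90.0) [ 0.5283 -0.0194  0.131 ] [[0.537, -0.0164], [0.5371, -0.0216], [0.5191, -0.022], [0.519, -0.0168]]
top brass 85 [247.22353 245.87059] ((259.80780029296875, 247.30661010742188), (39.20195770263672, 9.168886184692383), 6.519801616668701) [0.5406 0.0618 0.104 ] [[0.5303, 0.0811], [0.5543, 0.079], [0.5449, -0.0241], [0.5209, -0.0218]]
side blue 154 [233.83116 227.58441] ((233.75003051757812, 227.25003051757812), (21.21320343017578, 7.778173923492432), 45.0) [ 0.4721 -0.0184  0.113 ] [[0.4661, 0.0234], [0.4957, 0.0399], [0.4796, -0.0554], [0.4519, -0.069]]
side orange 82 [251.08537 220.47562] ((251.018310546875, 220.16461181640625), (11.595311164855957, 7.28848123550415), 83.6598129272461) [ 0.5131 -0.043   0.131 ] [[0.5231, -0.0092], [0.5414, -0.0185], [0.5052, -0.0723], [0.4879, -0.0634]]
side brass 52 [235.92308 212.5577 ] ((236.1000213623047, 212.70004272460938), (6.708203315734863, 9.391485214233398), 63.43495178222656) [0.5354 0.0632 0.104 ] [[0.5256, 0.0776], [0.56, 0.0835], [0.5449, 0.0469], [0.5116, 0.0417]]
[([224, 211], [0.6324, 0.1273]), ([339, 226], [0.5993, -0.1822]), ([330, 311], [0.3733, -0.1615]), ([213, 296], [0.4059, 0.1498])]
```

View pics/a.png

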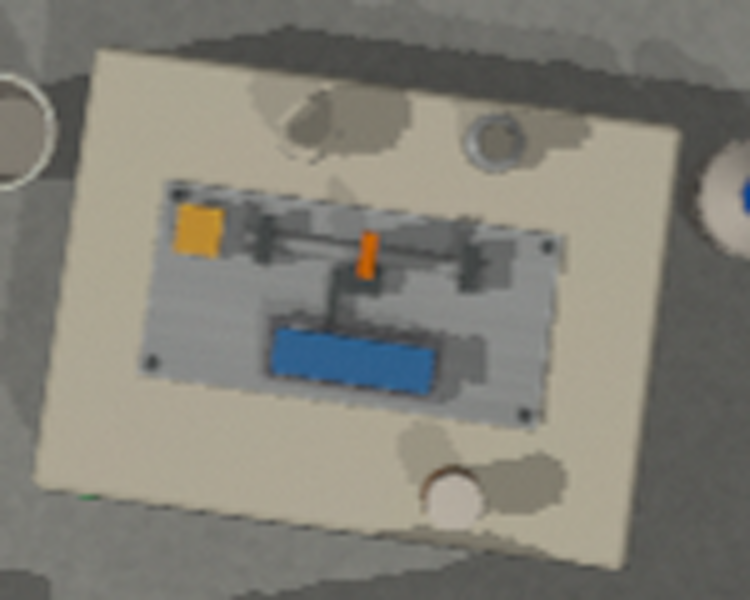

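View pics/b.png

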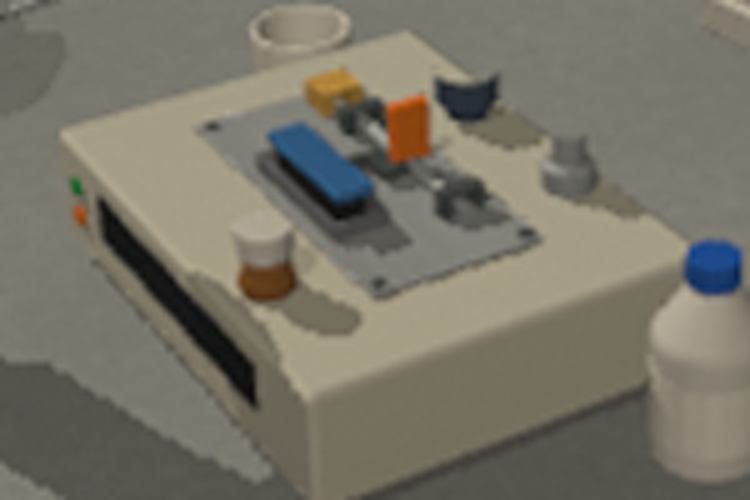

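Three independent measurements agree: deck centre at about (0.503, -0.0165) and yaw about -6.5°. The catch, tab and keeper are all where they should be. I'll straddle the lock with tool y along chamber x, starting 20 mm behind the lock centre.

Call:
arm_command --linear '[[1.83, -3.58, 0], [1.83, -3.58, 0], [1.83, -3.58, 0], [1.83, -3.58, 0], [1.83, -3.58, 0], [1.83, -3.58, 0], [1.83, -3.58, 0], [1.83, -3.58, 0]]' --rot '[[0, 0, -4.7], [0, 0, -4.7], [0, 0, -4.7], [0, 0, -4.7], [0, 0, -4.7], [0, 0, -4.7], [0, 0, -4.7], [0, 0, -4.7]]' --gripper '[0.07, 0.07, 0.07, 0.07, 0.07, 0.07, 0.07, 0.07]'

```text
clock: 1.85
eef_pos: [0.3553, 0.2484, 0.2057]
tool_rot: [0.0, 0.492, 0.87, 0.0]
contact_force: [-0.9, 0.6, -0.4]
grip_width: 0.0438
gripper_force: 0.0
```

Call:
arm_command --linear '[[1.83, -3.58, 0], [1.83, -3.58, 0], [1.83, -3.58, 0], [1.83, -3.58, 0], [1.83, -3.58, 0], [1.83, -3.58, 0], [1.83, -3.58, 0], [1.83, -3.58, 0]]' --rot '[[0, 0, -4.7], [0, 0, -4.7], [0, 0, -4.7], [0, 0, -4.7], [0, 0, -4.7], [0, 0, -4.7], [0, 0, -4.7], [0, 0, -4.7]]' --gripper '[0.07, 0.07, 0.07, 0.07, 0.07, 0.07, 0.07, 0.07]'

```text
clock: 2.85
eef_pos: [0.5017, -0.0382, 0.2056]
tool_rot: [0.0, 0.747, 0.665, 0.0]
contact_force: [0.2, 1.3, 0.1]
grip_width: 0.0436
gripper_force: 0.0
```

Call:
arm_command --linear '[[0, 0, -2], [0, 0, -2], [0, 0, 0]]' --rot '[[0, 0, 0], [0, 0, 0], [0, 0, 0]]' --gripper '[0.07, 0.07, 0.07]'

```text
clock: 3.22
eef_pos: [0.4997, -0.0367, 0.1638]
tool_rot: [-0.002, 0.746, 0.666, -0.001]
contact_force: [-0.9, 0.3, -0.0]
grip_width: 0.0436
gripper_force: 0.0
```

```bash
python3 - <<'E'
from h import *
from scipy.spatial.transform import Rotation as Q
s=r.sense(); w=s["tool_rot"]; M=Q.from_quat([*w[1:],w[0]]).as_matrix(); print(s["eef_pos"],M.round(4).tolist(),s["contact_force"],s["grip_width"])
a=save("top","t1.png"); b=save("side","s1.png")
o=np.hstack([cv2.resize(a[220:300,235:315],None,fx=5,fy=5,interpolation=2),cv2.resize(b[175:255,200:280],None,fx=5,fy=5,interpolation=2)])
cv2.imwrite("pics/c1.png",o[:,:,::-1])
E
```

```text
[ 0.49966931 -0.03666903  0.16381236] [[0.1126, 0.9936, -0.0039], [0.9936, -0.1126, 0.001], [0.0005, -0.004, -1.0]] [-0.89760956  0.34935627 -0.03613175] 0.043629737210475784
```

View pics/c1.png

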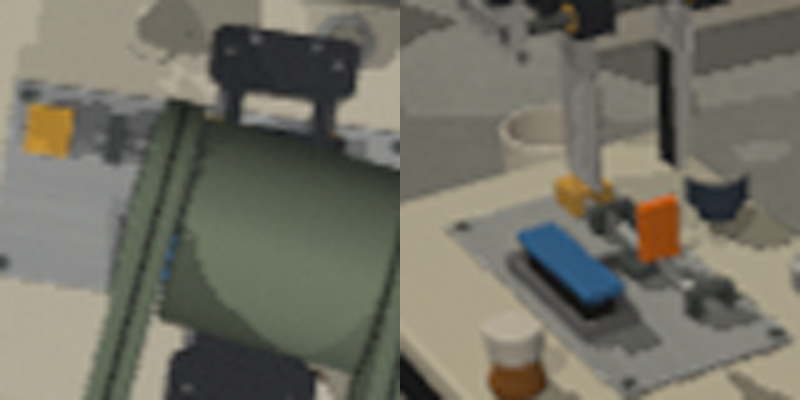

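The fingertips straddle the lock in the side view: near finger over the blue bar's line, far finger near the tab's line. I'll go down to just above the catch and check how they project.

Call:
arm_command --linear '[[0.1, 0.0, -1.5], [0, 0, -1.5], [0, 0, -1.0], [0, 0, 0], [0, 0, 0]]' --rot '[[0, 0, 0], [0, 0, 0], [0, 0, 0], [0, 0, 0], [0, 0, 0]]' --gripper '[0.07, 0.07, 0.07, 0.07, 0.07]'

```text
clock: 3.95
eef_pos: [0.5024, -0.0369, 0.1256]
tool_rot: [0.0, 0.746, 0.666, 0.0]
contact_force: [-0.7, 0.8, 0.4]
grip_width: 0.0439
gripper_force: 0.0
```

```bash
python3 - <<'E'
from h import *
s=r.sense(); p=s["eef_pos"]; print(p,s["contact_force"])
b=save("side","s2.png")
L=np.array([.5031,-.0164]);X=np.array([.9936,-.1132]);Y=np.array([.1132,.9936])
print("TCP in lock frame",(p[:2]-L)@X,(p[:2]-L)@Y)
o=cv2.resize(b[185:255,210:280],None,fx=8,fy=8,interpolation=2)[:,:,::-1].copy()
def pt(q,col):
    u=(proj("side",q)-[210,185]+.5)*8; cv2.circle(o,tuple(int(v) for v in u),3,col,-1)
for sx in(-1,1):
    for a in(-8,8):
        for e in (.0218,.0343): pt([*(p[:2]+sx*e*X+a*.001*Y),p[2]],(0,255,0))
for a,b_ in((-12,-4),(12,-4),(12,4),(-12,4)): pt([*(L+X*(.028+a/1e3)+Y*b_/1e3),.131],(255,0,255))
for a,b_ in((-12,-42),(12,-42),(12,42),(-12,42)): pt([*(L+X*(-.028+a/1e3)+Y*b_/1e3),.113],(0,0,0))
cv2.imwrite("pics/c2.png",o)
E
```

```text
[ 0.50239443 -0.03691709  0.12557551] [-0.70165229  0.81066115  0.41847869]
TCP in lock frame 0.0016214789623857232 -0.020465646506666192
```

View pics/c2.png

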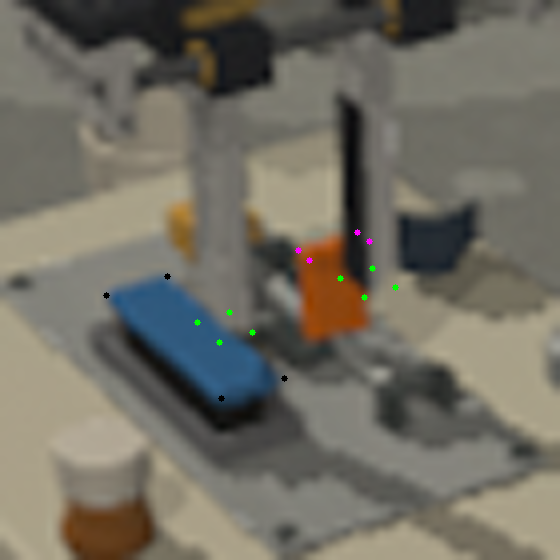

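The overlay matches the bar and tab. However, the near finger's lower end seems to stop at the bar's edge, so I'll look again without markers.

```bash
python3 - <<'E'
import cv2
b=cv2.imread("pics/s2.png")[205:245,218:268]
cv2.imwrite("pics/c3.png",cv2.resize(b,None,fx=14,fy=14,interpolation=cv2.INTER_NEAREST))
E
```

```text
(no output)
```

View pics/c3.png

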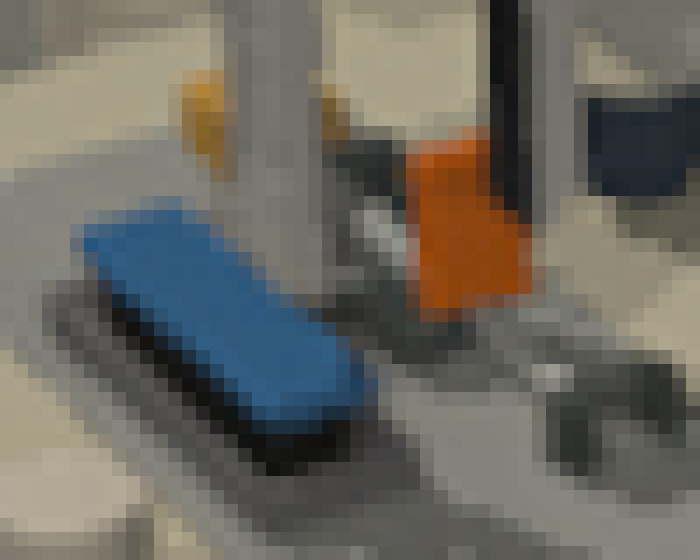

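The far finger is just in front of the tab, as predicted. The near finger's tip is ambiguous at this resolution. I'll go down slowly and use the force as the check: about 3 N rising to 7 N, starting near z = 0.113.

Call:
arm_command --linear '[[-0.1, 0.05, -0.9], [0, 0, 0], [0, 0, 0]]' --rot '[[0, 0, 0], [0, 0, 0], [0, 0, 0]]' --gripper '[0.07, 0.07, 0.07]'

```text
clock: 4.38
eef_pos: [0.5011, -0.0364, 0.1164]
tool_rot: [-0.0, 0.746, 0.666, -0.0]
contact_force: [0.7, 0.4, -0.0]
grip_width: 0.0435
gripper_force: 0.0
```

Call:
arm_command --linear '[[0, 0, -0.5], [0, 0, 0], [0, 0, 0]]' --rot '[[0, 0, 0], [0, 0, 0], [0, 0, 0]]' --gripper '[0.07, 0.07, 0.07]'

```text
clock: 4.75
eef_pos: [0.5018, -0.0365, 0.1121]
tool_rot: [0.001, 0.746, 0.666, 0.0]
contact_force: [0.9, -0.0, 3.4]
grip_width: 0.0439
gripper_force: 1.5
```

Call:
arm_command --linear '[[0, 0, -0.4], [0, 0, 0], [0, 0, 0]]' --rot '[[0, 0, 0], [0, 0, 0], [0, 0, 0]]' --gripper '[0.07, 0.07, 0.07]'

```text
clock: 5.12
eef_pos: [0.5018, -0.0365, 0.1079]
tool_rot: [0.001, 0.746, 0.666, 0.0]
contact_force: [1.6, 0.1, 5.6]
grip_width: 0.044
gripper_force: 2.4
```

The force was 3.4 N at 0.112 and 5.6 N at 0.108, which is the catch spring. I'll press a bit deeper, then push along chamber +y.

Call:
arm_command --linear '[[0, 0, -0.2], [0, 0, -0.15], [0, 0, 0]]' --rot '[[0, 0, 0], [0, 0, 0], [0, 0, 0]]' --gripper '[0.07, 0.07, 0.07]'

```text
clock: 5.5
eef_pos: [0.5018, -0.0366, 0.1045]
tool_rot: [0.001, 0.746, 0.666, 0.0]
contact_force: [0.8, 0.3, 6.5]
grip_width: 0.0439
gripper_force: 3.0
```

Call:
arm_command --linear '[[0.02, 0.2, 0], [0.03, 0.2, 0], [0.02, 0.2, 0], [0.02, 0.2, 0], [0.03, 0.2, 0], [0.02, 0.2, 0], [0.02, 0.2, 0], [0, 0, 0]]' --rot '[[0, 0, 0], [0, 0, 0], [0, 0, 0], [0, 0, 0], [0, 0, 0], [0, 0, 0], [0, 0, 0], [0, 0, 0]]' --gripper '[0.07, 0.07, 0.07, 0.07, 0.07, 0.07, 0.07, 0.07]'

```text
clock: 6.5
eef_pos: [0.5031, -0.0245, 0.1046]
tool_rot: [0.002, 0.746, 0.667, -0.001]
contact_force: [-0.9, -5.4, 6.4]
grip_width: 0.0437
gripper_force: 3.6
```

Call:
arm_command --linear '[[0.02, 0.2, 0], [0.02, 0.2, 0], [0, 0, 0]]' --rot '[[0, 0, 0], [0, 0, 0], [0, 0, 0]]' --gripper '[0.07, 0.07, 0.07]'

```text
clock: 6.88
eef_pos: [0.5035, -0.0205, 0.1046]
tool_rot: [0.002, 0.746, 0.666, -0.001]
contact_force: [-0.2, -5.2, 5.5]
grip_width: 0.0436
gripper_force: 3.6
```

The bolt slides freely at about 5 N and is at roughly 8 mm.

Call:
arm_command --linear '[[0.03, 0.25, 0], [0.03, 0.25, 0], [0.03, 0.25, 0], [0.03, 0.25, 0], [0.03, 0.25, 0], [0.02, 0.25, 0], [0.02, 0.2, 0], [0, 0, 0]]' --rot '[[0, 0, 0], [0, 0, 0], [0, 0, 0], [0, 0, 0], [0, 0, 0], [0, 0, 0], [0, 0, 0], [0, 0, 0]]' --gripper '[0.07, 0.07, 0.07, 0.07, 0.07, 0.07, 0.07, 0.07]'

```text
clock: 7.88
eef_pos: [0.5055, -0.0035, 0.1046]
tool_rot: [0.002, 0.746, 0.666, -0.001]
contact_force: [-0.5, -5.3, 6.5]
grip_width: 0.0434
gripper_force: 3.6
```

Call:
arm_command --linear '[[0.02, 0.15, 0], [0.02, 0.15, 0], [0, 0, 0]]' --rot '[[0, 0, 0], [0, 0, 0], [0, 0, 0]]' --gripper '[0.07, 0.07, 0.07]'

```text
clock: 8.25
eef_pos: [0.5058, -0.0006, 0.1046]
tool_rot: [0.002, 0.746, 0.666, -0.001]
contact_force: [-0.5, -5.8, 5.4]
grip_width: 0.0437
gripper_force: 3.6
```

Call:
arm_command --linear '[[0.02, 0.15, 0], [0, 0, 0]]' --rot '[[0, 0, 0], [0, 0, 0]]' --gripper '[0.07, 0.07]'

```text
clock: 8.5
eef_pos: [0.506, 0.0003, 0.1046]
tool_rot: [0.002, 0.746, 0.666, -0.002]
contact_force: [-0.6, -7.3, 5.6]
grip_width: 0.0439
gripper_force: 5.0
```

The force is rising. I'll push until the stop is clear.

Call:
arm_command --linear '[[0.02, 0.15, 0], [0.02, 0.15, 0], [0, 0, 0], [0, 0, 0]]' --rot '[[0, 0, 0], [0, 0, 0], [0, 0, 0], [0, 0, 0]]' --gripper '[0.07, 0.07, 0.07, 0.07]'

```text
clock: 9.0
eef_pos: [0.5059, 0.0004, 0.1046]
tool_rot: [0.004, 0.746, 0.666, -0.004]
contact_force: [-1.6, -15.0, 7.5]
grip_width: 0.0436
gripper_force: 8.4
```

Call:
arm_command --linear '[[0.03, 0.25, 0], [0, 0, 0], [0, 0, 0]]' --rot '[[0, 0, 0], [0, 0, 0], [0, 0, 0]]' --gripper '[0.07, 0.07, 0.07]'

```text
clock: 9.38
eef_pos: [0.506, 0.0005, 0.1047]
tool_rot: [0.005, 0.746, 0.666, -0.006]
contact_force: [-3.5, -20.6, 7.0]
grip_width: 0.0438
gripper_force: 11.8
```

The bolt hit a hard stop at 20 N with no motion. I'll ease off the push, then lift.

Call:
arm_command --linear '[[-0.05, -0.45, 0], [0, 0, 0], [0, 0, 0.4], [0, 0, 0.5], [0, 0, 0.6], [0, 0, 1.0], [0, 0, 1.5], [0, 0, 1.5]]' --rot '[[0, 0, 0], [0, 0, 0], [0, 0, 0], [0, 0, 0], [0, 0, 0], [0, 0, 0], [0, 0, 0], [0, 0, 0]]' --gripper '[0.07, 0.07, 0.07, 0.07, 0.07, 0.07, 0.07, 0.07]'

```text
clock: 10.38
eef_pos: [0.505, 0.0045, 0.1587]
tool_rot: [-0.001, 0.746, 0.666, -0.0]
contact_force: [1.5, 0.5, 0.6]
grip_width: 0.0438
gripper_force: 0.0
```

Call:
arm_command --linear '[[0, 0, 3], [0, 0, 3], [-1, -4, 2], [-1, -5, 0], [-1, -5, 0], [-1, -5, 0], [-1, -4, 0], [0, 0, 0]]' --rot '[[0, 0, 0], [0, 0, 0], [0, 0, 0], [0, 0, 0], [0, 0, 0], [0, 0, 0], [0, 0, 0], [0, 0, 0]]' --gripper '[0.07, 0.07, 0.07, 0.07, 0.07, 0.07, 0.07, 0.07]'

```text
clock: 11.38
eef_pos: [0.4554, -0.2279, 0.2395]
tool_rot: [0.0, 0.747, 0.665, 0.0]
contact_force: [0.5, 0.1, -0.3]
grip_width: 0.0438
gripper_force: 0.0
```

```bash
python3 - <<'E'
from h import *
print(r.sense()["contact_force"])
a=save("top","t3.png"); b=save("side","s3.png")
L=np.array([.5031,-.0164]);X=np.array([.9936,-.1132]);Y=np.array([.1132,.9936])
# catch height & tab travel, by colour centroids shift in side view
def cen(im,lo,hi,box):
    h=cv2.cvtColor(im,cv2.COLOR_RGB2HSV); m=cv2.inRange(h,lo,hi); x0,y0,x1,y1=box; q=np.argwhere(m[y0:y1,x0:x1])[:,::-1]+[x0,y0]; return q.mean(0).round(2),len(q)
old=cv2.imread("pics/side0.png")[:,:,::-1].copy()
for n,lo,hi in(("blue",(95,120,50),(120,255,255)),("orange",(5,180,120),(14,255,255))):
    print(n,cen(old,lo,hi,(210,200,285,255)),cen(b,lo,hi,(210,200,285,255)))
P=lambda y,z,x=.028: proj("side",[*(L+X*x+Y*y),z]).round(2)
print("tab shift for 28,30mm",P(.028,.118)-P(0,.118),P(.03,.118)-P(0,.118),"catch 10mm down",P(0,.103,-.028)-P(0,.113,-.028))
o=np.hstack([cv2.resize(a[215:295,230:310],None,fx=5,fy=5,interpolation=2),cv2.resize(b[185:265,200:280],None,fx=5,fy=5,interpolation=2)])
cv2.imwrite("pics/c4.png",o[:,:,::-1])
E
```

```text
[ 0.52024615  0.06665482 -0.34802719]
blue (array([233.83, 227.58]), 154) (array([233.82, 227.62]), 156)
orange (array([251.09, 220.48]), 82) (array([245.83, 215.94]), 82)
tab shift for 28,30mm [-4.96 -4.01] [-5.3  -4.29] catch 10mm down [0.18 3.16]
```

View pics/c4.png

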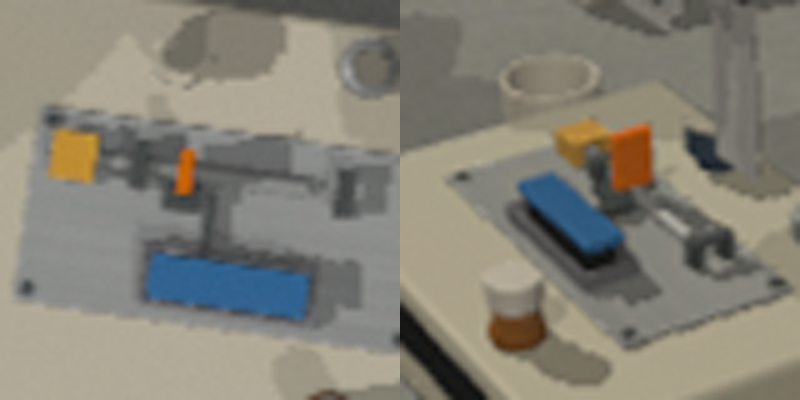

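The tab has moved about 30 mm (shift of -5.3, -4.5 px; 30 mm predicts -5.3, -4.3). The rod reaches the keeper, the catch is fully up, and the bystanders are undisturbed. I'll hand in the job.

```bash
python3 -c "
from station import r
print(r.close_job())"
```

```text
the job is handed in; nothing more can be done
None
```

The chamber is bolted and the job handed in at about 11.5 s: with the catch held down, the bolt was pushed to its stop (camera shows about 30 mm of travel), and on lifting away the catch sprang fully back up, with nothing else seen to have moved.

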